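Zero the scale and hold the cutlery caddy ready over its pan

TASK

Get the returned cutlery ready for weighing: first turn the scale's tare dial until its pointer stands on the broad zero mark, and only then lift the cutlery caddy by its grip bar off the draining stand. Keep it level, with its spoons in it, bring it over the middle of the scale's pan and hold it there still and level about 10 cm clear of the pan, touching nothing else, while I slip a liner underneath: finish while still holding it, do not set it down. Leave the dial at zero and the other things on the table where they are.

Things in the scene. Friction and masses are not known exactly. Their poses are not given: they have to be found in the camera images.
- dial (a joint): Angle of the scale's tare dial, rad: 0 when its pointer is on the zero mark, growing as it turns anticlockwise seen from above. It turns from -0.8 to 1.8, with no stop or click at zero, about an upright axis through dial_grip, against light friction (about 0.04 N m), and stays where it is left. It starts 0.5 to 1.4 anticlockwise of zero.
- dial_grip (a point): Black knob of the tare dial, on the front of the white scale: a disc 48 mm across with an upright bar grip 44 mm long, 14 wide, 34 high. This point is on the turning axis, 12 mm below the bar's top, 89 mm above the table. x runs along the bar and turns with it; the black pointer sticks out at the bar's foot on the -x side, tip 44 mm from the axis. The dial face below is white, 110 mm across.
- zero_mark (a point): Zero mark of the dial: the one broad black bar (8 mm wide, 12 mm long, radial) among thin ticks every 15 degrees, on the side of the dial face away from the pan. This is its middle, 48.5 mm from the dial's axis, on the scale's long centre line.
- pan (a point): Middle of the top of the scale's empty flat steel pan, 190 mm square, 72 mm above the table. The scale is a low white box 345 mm long, 205 wide, 56 high, fixed to the table, with the dial at its end nearer the robot and the pan at the other, centres 170 mm apart. x points along the scale from dial to pan, z up.
- scale: The bench scale as a whole; origin at table height, midway between the dial's axis and the pan's middle; x points from dial to pan, z up.
- caddy_handle (a point): Middle of the caddy's grip bar: a level bar 130 mm long, 14 wide, 22 high over the middle of the caddy, on two posts 104 mm apart (each 12 by 10 mm) with a free gap between them below it. x along the bar, z up. It is 131 mm above the caddy's underside, 71 mm above its rim. The caddy balances within about 10 mm of this point.
- caddy_mid (a point): Centre of the grey plastic cutlery caddy, half-way up (71 mm above its underside). An open box 200 mm long (x), 130 wide (y), walls 60 mm high, split lengthwise by a middle wall that carries the grip bar; overall 142 mm high. Holds three loose steel spoons; about 0.35 to 0.65 kg with them. Loose, standing on the draining stand. z up.
- caddy: The same cutlery caddy; origin at the middle of its underside, x along its length, z up.
- stand: Low steel draining stand of flat bars, 250 by 170 mm, top 45 mm above the table, fixed to the table; the caddy stands on it. Origin at table height under its middle.
- spoon0: A steel spoon, 130 mm long, at most 27 mm wide and 5 mm thick, lying flat in the caddy along its length. Origin on its underside near mid-length; x runs along it towards its bowl. It rides along in the caddy.
- spoon1: A steel spoon, 130 mm long, at most 27 mm wide and 5 mm thick, lying flat in the caddy along its length. Origin on its underside near mid-length; x runs along it towards its bowl. It rides along in the caddy.
- spoon2: A steel spoon, 130 mm long, at most 27 mm wide and 5 mm thick, lying flat in the caddy along its length. Origin on its underside near mid-length; x runs along it towards its bowl. It rides along in the caddy.
- trays: Stack of used steel compartment trays, about 230 by 300 mm, 70 mm high, at the robot's left. Origin under its middle. To be left alone.
- bowl: White bowl, 120 mm across, 55 mm high. Origin under its middle. To be left alone.
- mug: White mug, 76 mm across, 85 mm high, at the back between the scale and the stand. Origin under its middle. To be left alone.
- shaker: Small steel salt shaker, 42 mm across, 74 mm high, in front between the scale and the stand. Origin under its middle. To be left alone.
- soap: Soap bottle, 64 mm across, 190 mm high, at the robot's right. Origin under its middle. To be left alone.
- sponge: Yellow scouring sponge block, 100 by 65 by 30 mm, on the stack of trays. Origin under its middle. To be left alone.

How it is judged (in metres and radians):
On the way, in this order (a step that is already met when the one before it is completed fails the run):
1. the dial's pointer is on the zero mark (within 5 degrees) while the caddy still stands on its stand (value of joint dial between -0.09 and 0.09 rad and distance of caddy_mid from where it was at the start of the episode below 0.02 m and velocity of joint dial between -0.1 and 0.1 rad/s), for 0.2 s.
2. the caddy is lifted clear of the stand (height (world z) of caddy_mid above 0.15 m and contact force between caddy and stand below 0.05 N and contact force between caddy and the fingers above 1 N), for 0.2 s.
At the end, for the whole second after the job is handed in: Dial within 0.09 rad of zero; caddy with its three spoons held in the fingers, still, its underside 45 to 180 mm above the pan, centre within 50 mm of the pan's middle seen from above, tilted under 0.12 rad, touching neither stand, scale nor other things (value of joint dial between -0.09 and 0.09 rad and contact force between caddy and the fingers above 1 N and contact force between caddy and stand below 0.05 N and contact force between caddy and scale below 0.05 N and contact force between caddy and trays below 0.05 N and contact force between caddy and bowl below 0.05 N and contact force between caddy and mug below 0.05 N and contact force between caddy and shaker below 0.05 N and contact force between caddy and soap below 0.05 N and contact force between caddy and sponge below 0.05 N and z of caddy_mid in the frame of pan between 0.116 and 0.251 m and horizontal distance between caddy_mid and pan below 0.05 m and angle between caddy_mid's own z axis and vertical below 0.12 rad and linear speed of caddy below 0.03 m/s and angular speed of caddy below 0.2 rad/s and x of spoon0 in the frame of caddy_mid between -0.1 and 0.1 m and y of spoon0 in the frame of caddy_mid between -0.065 and 0.065 m and z of spoon0 in the frame of caddy_mid between -0.08 and 0 m and x of spoon1 in the frame of caddy_mid between -0.1 and 0.1 m and y of spoon1 in the frame of caddy_mid between -0.065 and 0.065 m and z of spoon1 in the frame of caddy_mid between -0.08 and 0 m and x of spoon2 in the frame of caddy_mid between -0.1 and 0.1 m and y of spoon2 in the frame of caddy_mid between -0.065 and 0.065 m and z of spoon2 in the frame of caddy_mid between -0.08 and 0 m); the arm keeps its last pose, push and grip.
It fails at once if the caddy is tipped by more than 0.35 rad (20 degrees) (angle between caddy_mid's own z axis and vertical above 0.35 rad).
It fails at once if one of the other things on the table is shoved by more than 40 mm (distance of any of trays, bowl, mug, shaker, soap, sponge from where it was at the start of the episode above 0.04 m).
It also fails if it takes over 64 s, if anything falls off the work surface, if the arm or the gripper's body presses on something with over 40 N, if the wrist force passes 120 N, or if a joint passes its speed limit or range.

ROBOT

A 6-joint arm with a two-finger parallel gripper is mounted at the origin on the work surface. World frame = base frame: x ahead of the robot, y to its left, z up, the work surface at z = 0. Lengths are in mm, angles in rad, forces in N, time in s.
With the tool pointing down it reaches from about 350 to 875 mm from the base axis. Payload 4.2 kg.
Tool frame: the origin (TCP) lies midway between the tips of the shut fingers; the grasp point (between the pads) lies 19 mm behind it; z points along the fingers, y is the direction in which the jaws open and shut (so a half turn about z gives the same grasp; the last joint's range is limited). The gripper opens to 85 mm and grips with 20 to 120 N. Pads are 22 mm wide; open, the fingers measure 114 mm over their backs; the gripper's body (76 mm by 85 mm) begins 54 mm behind the grasp point. The pads swing forward as they close: fully open they stand 13 mm farther back than shut.
Start: joints at [1.415, 0.385, 0.008, 0, -1.194, -0.259], TCP at [251.846, 571.99, 231.312] pointing down, gripper open.
Joint ranges: [-3.14, 3.14], [-1.21, 2.06], [-1.07, 1.41], [-3.16, 2.05], [-2.99, -0.16], [-3.1, 3.1]. Speed limits (rad/s): [2.79, 2.79, 3.14, 3.14, 3.14, 3.14].

INTERFACE

Orientations are given as a unit quaternion [x, y, z, w].
In Python, from bench import readout, optics, workorder, nets gives the robot as it stands. The module is installed in compiled form; this text tells all that it offers.
- The arm moves only by the tool move_arm, never from a script. Its argument "steps" is a list of rows, each a list of 7 numbers: the opening, from -1 (shut) to 1 (fully open), so that 0 is half open, then the shift along the world's x, y, z in mm, then the turn, a rotation vector about the world's x, y, z in rad. In form: [[gripper, tx, ty, tz, wx, wy, wz], ...]. A call has 1 to 5 rows; each row is the pose to reach, as a shift and turn from the pose commanded when the call began; what a row does not reach only later rows make up. A row lasts 1/12 s, in which the tool goes at most 41.7 mm and 7.16 degrees, less where a joint would pass 70% of its speed; a pose out of reach is approached as far as the arm can. A call with a gripper value outside its range is refused whole. The fingers move at their own pace and stop on an object; the grip force is fixed at half the most. Time passes only in rows, so rows that repeat a pose let the fingers close. It gives the time, the measured TCP pose, the force and the opening at its end, in the units of the state.
- readout.read_state(): the state, without advancing time (a new reading comes with each control period).
- optics.get_image(name): name is "side" or "top" or "wrist"; returns a dict with "frame" (480x640x3 uint8, blue, green, red), "fx", "fy", "cx", "cy" (pixels), "k1" (the pictures are not rectified: a ray, as slopes to the right and down, at radius r is drawn at 1 + k1 r^2 times it, then the intrinsics apply), "rvec" (rotation vector, rad) and "tvec" (3), from world to camera coordinates, as OpenCV has them. Camera axes: x right, y down, z forward; pixel columns grow to the right and rows downward; lengths in mm; the calibration is good to about 2 mm. A picture is of the moment at which its call begins. There is no depth.
- workorder.job_done(): hands the job in, once; it reports no verdict.
Trained networks look in a picture, given as the dict that the camera call returned (one of the last four; its "shot" number tells which), for a name from the list of things; names that differ only in an ending like _2 or _b are one class to them, and where a whole thing is asked for, a point or a joint stands for the part that bears it (a point fixed in the world has none). Each returns a list of dicts, best first, with "conf" (0 to 1); they miss things now and then, are a little off and sometimes report something else, mostly with a low value. They report only what shows in the picture. A call takes as long as a camera call.
- nets.silhouettes(name, picture): "region" (480x640 bool, what is visible of it) and "extent" ([left, top, right, bottom] in pixels, round what is visible of it).
- nets.tip_of(name, picture): "uv" ([column, row] in pixels: a listed point, or the origin of a listed thing).
The state is a dict: "clock": time; "joints": joint angles; "joint_vel": joint speeds; "joint_efforts": joint torques, N m; "position": TCP position; "ee_rot": TCP orientation; "contact_force": force on the tool from outside, world axes, zero at the start; "wrist_torque": the same for the moment, N m; "gripper_width": finger opening in mm.
Only numpy, scipy, OpenCV 4.12 (cv2) and the standard library are available. Lean on these libraries where they do the work, as an engineer would, in place of code of your own. Each camera call takes 0.05 s, during which the arm holds its last target.

## Working session

There is one attempt and no reset: what is moved stays moved. The work goes in short steps, Python scripts to look and compute and a tool call to move; the robot and the scene stay as the last step left them, time stands still between calls to the robot, and variables do not carry over. Pictures are saved under pics/ and viewed, and the job is handed in when it is done.

Besides the shell and the picture viewer there is one more tool, called after ">>>" as a command line: name --pt "numbers of a row" for each row, then --argument value for the rest. move_arm: Moves the arm, as the interface text tells. Its arguments: {"type":"object","properties":{"steps":{"type":"array","items":{"type":"array","items":{"type":"number"}}}},"required":["steps"]}

```bash
mkdir -p pics; cat > h.py <<'E'
import numpy as np,cv2
from bench import readout,optics,workorder,nets
def K(p): return np.array([[p['fx'],0,p['cx']],[0,p['fy'],p['cy']],[0,0,1.]])
def D(p): return np.array([p['k1'],0,0,0,0.])
def R(p): return cv2.Rodrigues(np.array(p['rvec'],float))[0]
def ray(p,uv):
    n=cv2.undistortPoints(np.array([[uv]],float),K(p),D(p))[0,0]
    r=R(p).T; return -r@np.array(p['tvec'],float).ravel(), r@np.array([n[0],n[1],1.])
def onz(p,uv,z):
    c,d=ray(p,uv); return c+d*(z-c[2])/d[2]
def proj(p,X):
    return cv2.projectPoints(np.array(X,float).reshape(-1,3),np.array(p['rvec'],float),np.array(p['tvec'],float),K(p),D(p))[0].reshape(-1,2)
E
python3 - <<'E'
from h import *
s=readout.read_state();print(s['clock'],s['position'],s['ee_rot'],s['gripper_width'])
P={n:optics.get_image(n) for n in('side','top','wrist')}
for n,p in P.items():
    cv2.imwrite(f'pics/{n}0.png',p['frame'])
    print(n,p['k1'],p['fx'],ray(p,(p['cx'],p['cy'])))
Z=dict(dial_grip=89,zero_mark=56,pan=72,scale=0,caddy_handle=176,caddy_mid=116,caddy=45,stand=0,mug=0,shaker=0,bowl=0,soap=0,trays=0)
for n in('top','side'):
    for k,z in Z.items():
        for r in nets.tip_of(k,P[n])[:1]: print(n,k,round(r['conf'],2),np.round(r['uv'],1),np.round(onz(P[n],r['uv'],z),0))
E
```

```text
0.0 [251.6255933  571.47995472 230.22215596] [ 9.78551623e-01 -2.05998903e-01 -1.77473022e-04  1.06803926e-03] 85.24199549996577
side -0.06846804691634478 560.2216744141862 (array([  -29.25631783, -1059.53977631,  1370.76765576]), array([ 0.36482445,  0.60725095, -0.705797  ]))
top 0.03281421555610212 471.11283228360674 (array([ 3.96585479e+02, -1.43540006e+00,  1.45978792e+03]), array([ 0.15682887,  0.00742182, -0.98759791]))
wrist -0.06850744664465505 362.71110527303927 (array([327.51673688, 537.82693968, 373.5898704 ]), array([-0.2979976 ,  0.12819614, -0.94591923]))
top dial_grip 0.55 [409.2 301.5] [ 441. -277.   89.]
top zero_mark 0.66 [490.9 311.6] [ 415. -521.   56.]
top pan 0.78 [399.9 241.5] [ 619. -258.   72.]
top scale 0.72 [397.7 272.1] [ 534. -262.    0.]
top caddy_handle 0.87 [229.9 268.4] [525. 227. 176.]
top caddy_mid 0.92 [232.3 273.8] [516. 230. 116.]
top caddy 0.73 [238.1 272.7] [525. 225.  45.]
top stand 0.5 [316.6 196.3] [775. -10.   0.]
top mug 0.81 [314.8 194.4] [781.  -4.   0.]
top shaker 0.56 [311.  302.9] [438.   6.   0.]
top bowl 0.9 [492.9 314.9] [ 406. -547.    0.]
top soap 0.67 [488.  257.7] [ 581. -542.    0.]
top trays 0.74 [125.7 291.3] [470. 576.   0.]
side dial_grip 0.66 [313.1 335. ] [ 439. -283.   89.]
side zero_mark 0.6 [299.8 349.3] [ 395. -286.   56.]
side pan 0.76 [358.8 306.6] [ 613. -252.   72.]
side scale 0.93 [336.5 334.7] [ 532. -263.    0.]
side caddy_handle 0.85 [260.6 194.7] [538. 229. 176.]
side caddy_mid 0.94 [256.9 214.1] [511. 211. 116.]
side caddy 0.34 [256.1 211. ] [547. 299.  45.]
side stand 0.8 [260.4 229.9] [536. 249.   0.]
side mug 0.93 [359.7 253.2] [777. -19.   0.]
side shaker 0.7 [266.5 284.2] [441.  15.   0.]
side bowl 0.6 [358.3 430.6] [ 422. -548.    0.]
side soap 0.69 [405.5 398.3] [ 584. -535.    0.]
side trays 0.81 [204.9 187.8] [455. 560.   0.]
```

```bash
python3 - <<'E'
from h import *
a=cv2.imread('pics/top0.png');b=cv2.imread('pics/side0.png')
cv2.imwrite('pics/dialtop.png',cv2.resize(a[200:350,340:460],None,fx=4,fy=4,interpolation=2))
cv2.imwrite('pics/dialside.png',cv2.resize(b[270:390,270:400],None,fx=4.5,fy=4.5,interpolation=2))
cv2.imwrite('pics/cadtop.png',cv2.resize(a[200:340,160:320],None,fx=4,fy=4,interpolation=2))
E
```

```text
(no output)
```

View pics/top0.png

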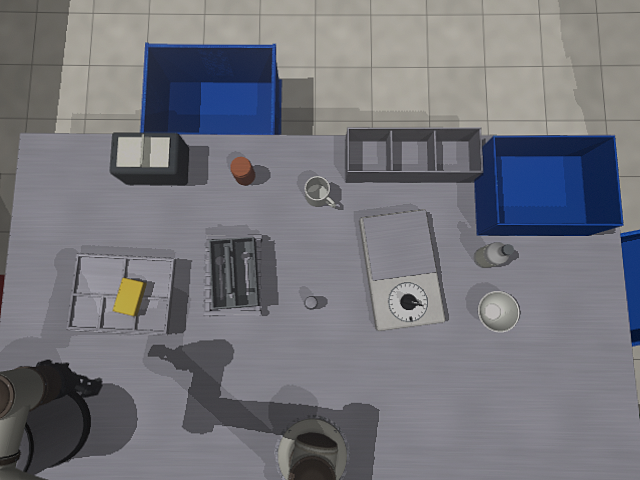

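```bash
sleep 1
```

```text
(no output)
```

View pics/dialtop.png

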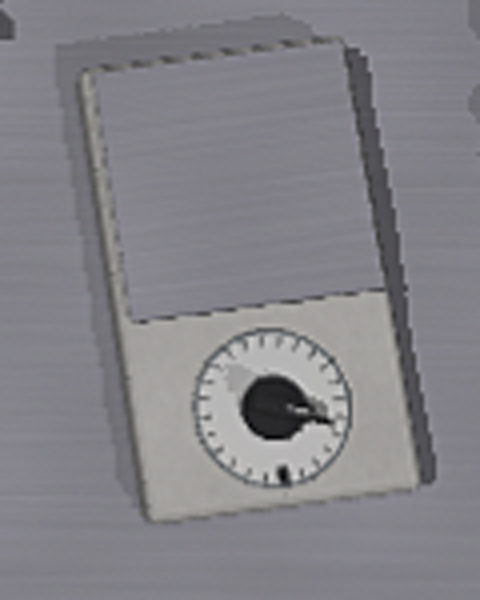

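View pics/dialside.png

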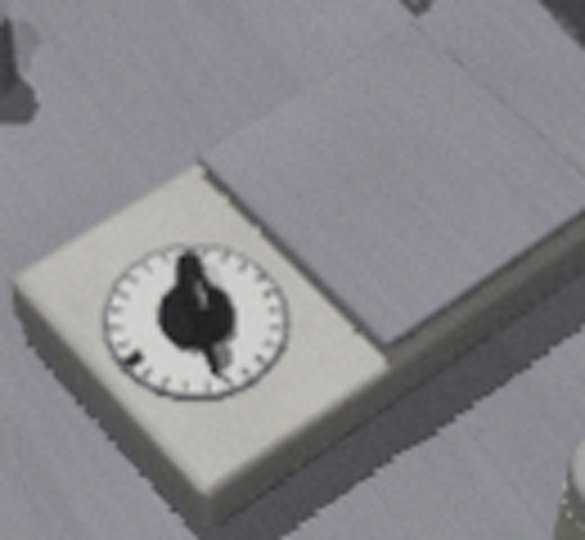

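View pics/cadtop.png

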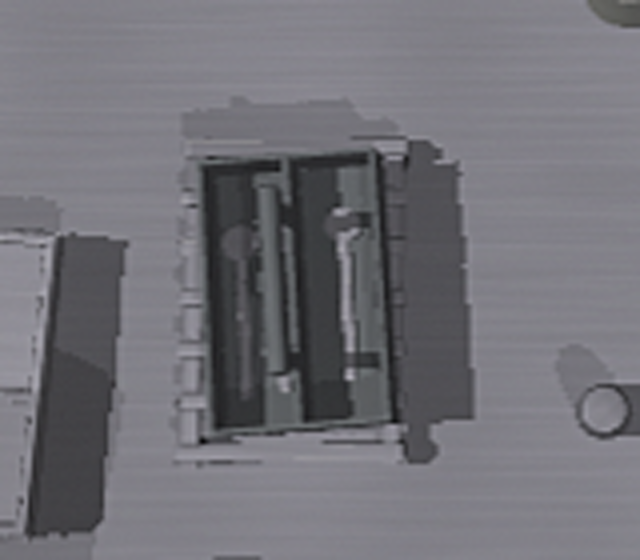

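View pics/side0.png

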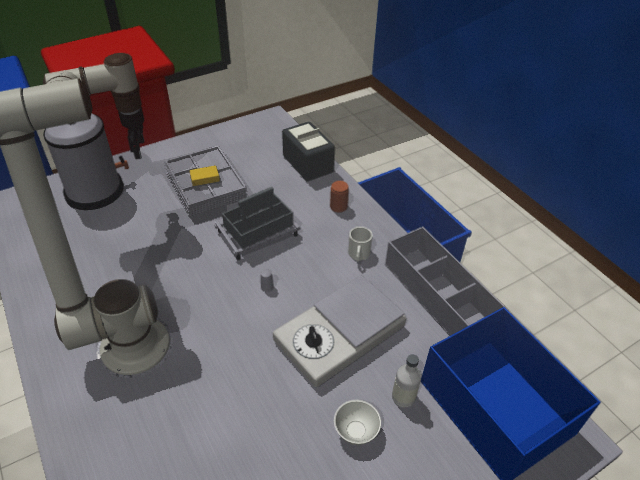

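```bash
python3 - <<'E'
from h import *
p=optics.get_image('top');q=optics.get_image('side')
t=lambda x,y:(x/4+340-.4,y/4+200-.4)
face=onz(p,t(272,407),56);zm=onz(p,t(284,475),56);tip=onz(p,t(333,422),64)
print('face',face,'zm',zm,np.linalg.norm(zm-face),'tip',tip)
c=[onz(p,t(*u),z) for u,z in (((83,72),72),((345,42),72),((384,290),72),((133,322),72))]
print('pan corners',np.round(c,0),np.mean(c,0))
s=lambda x,y:(x/4.5+270-.4,y/4.5+270-.4)
print('side zm',onz(q,s(135,357),56),'tip',onz(q,s(220,374),64))
c2=[onz(q,s(*u),z) for u,z in (((202,163),72),((388,343),72))]
print(np.round(c2,0))
ce=[onz(p,(x/4+160-.4,y/4+200-.4),187) for x,y in((265,178),(279,376))]
print('handle ends',ce,np.mean(ce,0))
# template fit check of scale: project model
E
```

```text
face [ 442.68948521 -279.44202328   56.        ] zm [ 393.36488578 -286.82952818   56.        ] 49.87475652078037 tip [ 431.91394544 -321.98212406   64.        ]
pan corners [[ 691. -141.   72.]
 [ 715. -338.   72.]
 [ 528. -361.   72.]
 [ 503. -176.   72.]] [ 609.20990412 -254.01194884   72.        ]
side zm [ 395.11229735 -285.05421708   56.        ] tip [ 431.53856733 -326.34140886   64.        ]
[[ 501. -185.   72.]
 [ 530. -363.   72.]]
handle ends [array([590.4239341 , 238.44967739, 187.        ]), array([455.90416458, 224.29103127, 187.        ])] [523.16404934 231.37035433 187.        ]
```

>>> move_arm --pt "1 14 -30 5 0 0 -0.06" --pt "1 28 -60 10 0 0 -0.12" --pt "1 42 -90 15 0 0 -0.18" --pt "1 56 -120 20 0 0 -0.24" --pt "1 70 -150 20 0 0 -0.3"

```text
clock: 1.97
position: [322.5, 421.1, 252.5]
ee_rot: [0.936, -0.351, 0.0, -0.001]
contact_force: [0.8, 0.1, -0.8]
gripper_width: 85.3
```

>>> move_arm --pt "1 12 -34 0 0 0 -0.06" --pt "1 24 -68 0 0 0 -0.12" --pt "1 36 -102 0 0 0 -0.18" --pt "1 48 -136 0 0 0 -0.24" --pt "1 60 -170 0 0 0 -0.3"

```text
clock: 2.38
position: [382.0, 250.3, 251.7]
ee_rot: [0.873, -0.487, 0.0, -0.0]
contact_force: [0.1, -0.9, -0.2]
gripper_width: 85.1
```

>>> move_arm --pt "1 10 -36 0 0 0 -0.06" --pt "1 20 -72 0 0 0 -0.12" --pt "1 30 -108 0 0 0 -0.18" --pt "1 40 -144 0 0 0 -0.24" --pt "1 50 -180 0 0 0 -0.3"

```text
clock: 2.8
position: [431.9, 70.2, 251.8]
ee_rot: [0.791, -0.612, 0.0, -0.001]
contact_force: [1.3, 0.2, -0.0]
gripper_width: 85.2
```

>>> move_arm --pt "1 2 -36 0 0 0 -0.06" --pt "1 4 -72 0 0 0 -0.12" --pt "1 6 -108 0 0 0 -0.18" --pt "1 8 -144 0 0 0 -0.24" --pt "1 10 -180 0 0 0 -0.3"

```text
clock: 3.22
position: [441.6, -109.8, 251.7]
ee_rot: [-0.69, 0.723, -0.0, 0.0]
contact_force: [1.5, -0.2, -0.6]
gripper_width: 85.4
```

>>> move_arm --pt "1 0 -36 -5 0 0 -0.06" --pt "1 0 -72 -10 0 0 -0.12" --pt "1 0 -108 -15 0 0 -0.18" --pt "1 0 -140 -20 0 0 -0.195" --pt "1 0 -171 -20 0 0 -0.195"

```text
clock: 3.63
position: [440.9, -280.7, 230.3]
ee_rot: [-0.617, 0.787, 0.001, -0.0]
contact_force: [1.4, -0.1, 0.1]
gripper_width: 85.5
```

```bash
python3 - <<'E'
from h import *
s=readout.read_state();print(s['clock'],s['position'],s['ee_rot'],s['joints'],s['contact_force'])
p=optics.get_image('wrist');cv2.imwrite('pics/w1.png',p['frame'])
for k,z in dict(dial_grip=89,zero_mark=56,pan=72).items():
    for r in nets.tip_of(k,p)[:1]: print(k,round(r['conf'],2),np.round(r['uv'],1),np.round(onz(p,r['uv'],z),1))
E
```

```text
3.6333 [ 440.94450308 -280.70822031  230.34536939] [-6.17181975e-01  7.86819983e-01  7.72344991e-04 -3.57707658e-04] [-2.56433224e-01  2.12320091e-01 -2.40956390e-01 -4.04532365e-04
 -1.11918283e+00  1.61265440e-02] [ 1.36596452 -0.08171701  0.08836293]
dial_grip 0.7 [322.  224.4] [ 437.3 -279.2   89. ]
zero_mark 0.91 [368.3 195. ] [ 392.8 -286.3   56. ]
pan 0.91 [151.7 287.8] [ 607.4 -252.4   72. ]
```

View pics/w1.png

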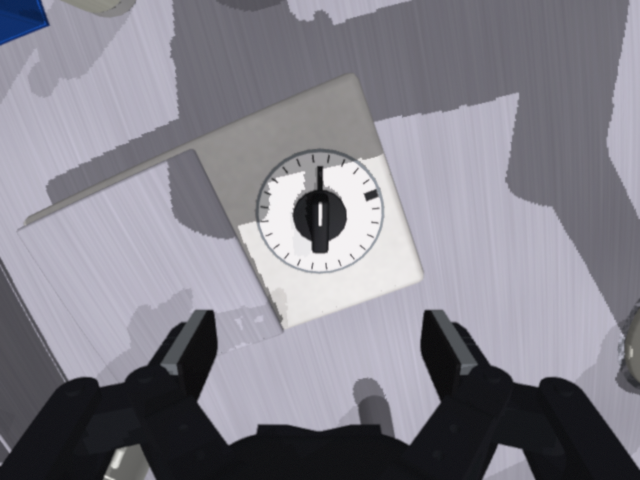

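```bash
python3 - <<'E'
from h import *
p=optics.get_image('wrist')
cv2.imwrite('pics/w1z.png',cv2.resize(p['frame'][140:285,245:395],None,fx=4,fy=4,interpolation=2))
f=onz(p,(320,211),56);z=onz(p,(371,195),56);b=onz(p,(320,168),64)
e1=onz(p,(320,251),101)
print(f,z,b,e1)
a=lambda v:np.arctan2(v[1],v[0])
for g in [f,]:
  print(a(z-g),a(b-g),a(b-g)-a(z-g))
print('by yaw', -1.812)
# ellipse fit of face rim
E
```

```text
[ 438.76382007 -281.105302     56.        ] [ 391.06405847 -284.55779078   56.        ] [ 429.39036449 -319.68263333   64.        ] [ 444.14448983 -260.19355894  101.        ]
-3.069339070476543 -1.8091555203809646 1.2601835500955785
by yaw -1.812
```

View pics/w1z.png

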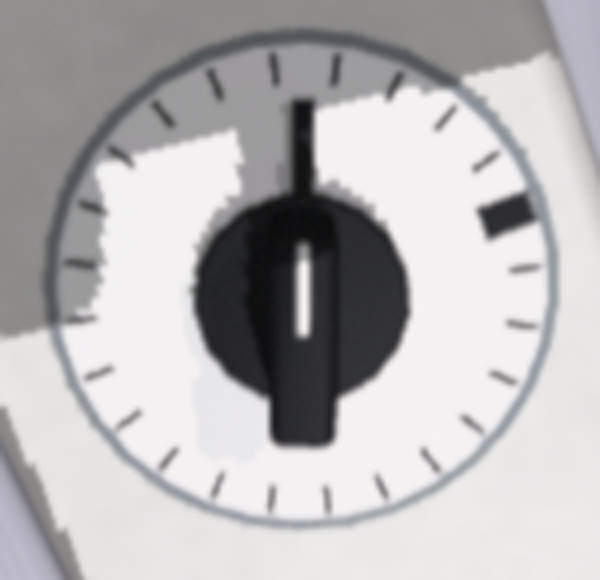

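```bash
python3 - <<'E'
from h import *
p=optics.get_image('wrist')
t=lambda x,y:(x/4+245-.4,y/4+140-.4)
f=onz(p,t(301.5,279.5),56);z=onz(p,t(507,217),56)
top=onz(p,t(303,290),101)
print(f,z,np.linalg.norm(z-f),top, np.arctan2(*(f-z)[1::-1]))
s=readout.read_state();print(s['position'])
E
```

```text
[ 438.67534482 -281.70009848   56.        ] [ 390.75261598 -284.79781825   56.        ] 48.022742598686754 [ 436.44691479 -290.69353038  101.        ] 0.06455008315115558
[ 441.79169819 -278.42846894  231.41835292]
```

>>> move_arm --pt "1 0 0 -35 0 0 0" --pt "1 -1 -1 -70 0 0 0" --pt "1 -1 -1 -105 0 0 0" --pt "1 -1 -1 -135 0 0 0" --pt "1 -1 -1 -154 0 0 0"

```text
clock: 4.35
position: [439.6, -278.1, 74.9]
ee_rot: [-0.618, 0.786, 0.002, -0.001]
contact_force: [-0.2, 0.2, 0.1]
gripper_width: 85.6
```

>>> move_arm --pt "0 0 0 0 0 0 0" --pt "-0.5 0 0 0 0 0 0" --pt "-1 0 0 0 0 0 0" --pt "-1 0 0 0 0 0 0" --pt "-1 0 0 0 0 0 0"

```text
clock: 4.77
position: [442.0, -280.1, 79.1]
ee_rot: [-0.618, 0.786, -0.002, 0.001]
contact_force: [0.3, 0.1, 0.6]
gripper_width: 25.6
```

>>> move_arm --pt "-1 0 0 0 0 0 0" --pt "-1 0 0 0 0 0 0" --pt "-1 0 0 0 0 0 0"

```text
clock: 5.02
position: [440.1, -279.8, 78.8]
ee_rot: [-0.618, 0.786, 0.0, -0.0]
contact_force: [-4.3, 2.0, 7.2]
gripper_width: 12.7
```

>>> move_arm --pt "-1 0 0 0 0 0 -0.05" --pt "-1 0 0 0 0 0 -0.13" --pt "-1 0 0 0 0 0 -0.22" --pt "-1 0 0 0 0 0 -0.31" --pt "-1 0 0 0 0 0 -0.4"

```text
clock: 5.43
position: [440.0, -279.8, 78.8]
ee_rot: [-0.447, 0.894, 0.0, -0.0]
contact_force: [-3.2, 2.5, 6.7]
gripper_width: 12.7
```

>>> move_arm --pt "-1 0 0 0 0 0 -0.09" --pt "-1 0 0 0 0 0 -0.18" --pt "-1 0 0 0 0 0 -0.27" --pt "-1 0 0 0 0 0 -0.36" --pt "-1 0 0 0 0 0 -0.45"

```text
clock: 5.85
position: [440.0, -279.8, 78.8]
ee_rot: [-0.237, 0.972, 0.0, -0.0]
contact_force: [-3.3, 2.9, 6.7]
gripper_width: 12.7
```

>>> move_arm --pt "-1 0 0 0 0 0 -0.1" --pt "-1 0 0 0 0 0 -0.2" --pt "-1 0 0 0 0 0 -0.27" --pt "-1 0 0 0 0 0 -0.32" --pt "-1 0 0 0 0 0 -0.34"

```text
clock: 6.27
position: [440.0, -279.8, 78.8]
ee_rot: [-0.07, 0.998, 0.0, -0.001]
contact_force: [-4.2, 2.6, 8.0]
gripper_width: 12.5
```

>>> move_arm --pt "-1 0 0 0 0 0 0" --pt "-1 0 0 0 0 0 0" --pt "-1 0 0 0 0 0 0"

```text
clock: 6.52
position: [440.0, -279.8, 78.8]
ee_rot: [-0.071, 0.997, 0.0, -0.0]
contact_force: [-3.9, 2.6, 7.8]
gripper_width: 13.0
```

```bash
python3 - <<'E'
from h import *
s=readout.read_state();q=s['ee_rot'];print(s['clock'],s['position'],2*np.arctan2(q[1],q[0]),s['contact_force'],s['wrist_torque'])
p=optics.get_image('wrist');cv2.imwrite('pics/w2.png',p['frame'])
E
```

```text
6.5167 [ 439.97636948 -279.77356691   78.8010765 ] 3.283163990424209 [-3.92755222  2.60228679  7.79000936] [0.79348007 0.97786554 0.00605311]
```

View pics/w2.png

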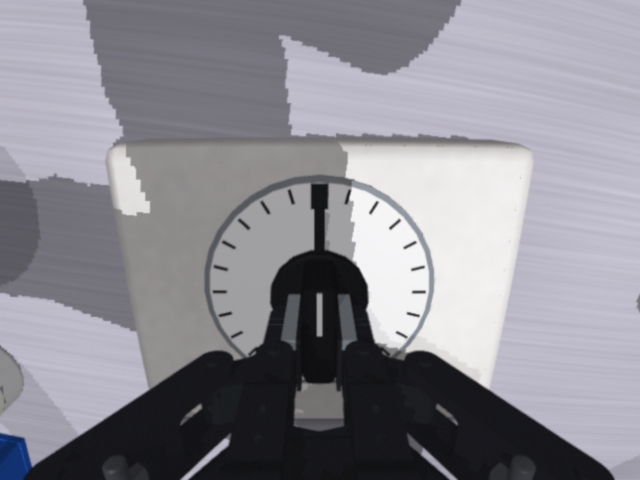

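Pointer (column 319, rows 200–250) lies right under the zero bar (319, 196). Releasing.

>>> move_arm --pt "-0.5 0 0 0 0 0 0" --pt "0 0 0 0 0 0 0" --pt "1 0 0 0 0 0 0" --pt "1 0 0 0 0 0 0" --pt "1 0 0 0 0 0 0"

```text
clock: 6.98
position: [441.0, -280.1, 77.3]
ee_rot: [-0.071, 0.997, -0.0, 0.0]
contact_force: [-1.1, -0.4, -0.4]
gripper_width: 69.3
```

>>> move_arm --pt "1 0 0 25 0 0 0" --pt "1 0 0 60 0 0 0" --pt "1 0 0 100 0 0 0" --pt "1 0 0 140 0 0 0" --pt "1 0 0 175 0 0 0"

```text
clock: 7.4
position: [440.9, -280.2, 255.0]
ee_rot: [-0.071, 0.997, -0.001, 0.001]
contact_force: [1.0, -0.3, 0.2]
gripper_width: 85.4
```

```bash
python3 - <<'E'
from h import *
s=readout.read_state();q=s['ee_rot'];print(s['clock'],s['position'],2*np.arctan2(q[1],q[0]),s['joints'])
p=optics.get_image('wrist');cv2.imwrite('pics/w3.png',p['frame'])
for k,z in dict(dial_grip=89,zero_mark=56,pan=72).items():
    for r in nets.tip_of(k,p)[:1]: print(k,round(r['conf'],2),np.round(r['uv'],1),np.round(onz(p,r['uv'],z),1))
E
```

```text
7.4 [ 440.93265416 -280.19249802  255.03983137] 3.283580782633054 [-2.54926015e-01  1.91530118e-01 -2.03976183e-01  5.30313780e-04
 -1.17349518e+00 -1.17408694e+00]
dial_grip 0.97 [319.8 210.4] [ 435.9 -280.3   89. ]
zero_mark 0.82 [321.3 154.7] [ 391.4 -285.2   56. ]
pan 0.57 [316.  364.4] [ 611.1 -259.1   72. ]
```

View pics/w3.png

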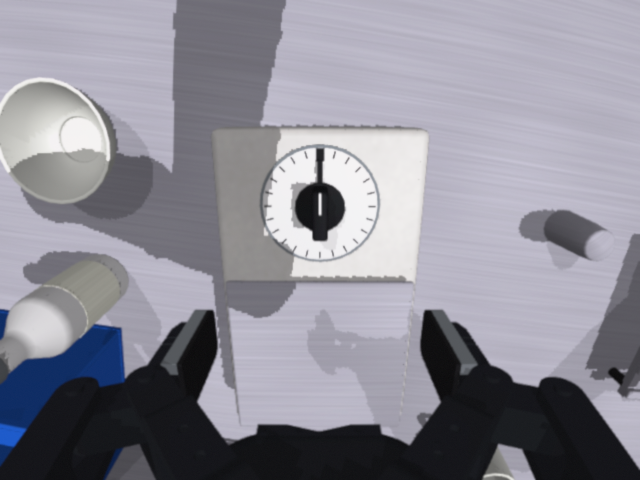

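>>> move_arm --pt "1 6 34 0 0 0 -0.01" --pt "1 12 68 0 0 0 -0.02" --pt "1 18 102 0 0 0 -0.03" --pt "1 24 136 0 0 0 -0.037" --pt "1 30 172 0 0 0 -0.037"

```text
clock: 8.02
position: [469.8, -106.7, 250.3]
ee_rot: [-0.052, 0.999, 0.0, -0.002]
contact_force: [1.1, 0.2, -0.2]
gripper_width: 85.6
```

>>> move_arm --pt "1 6 34 4 0 0 0" --pt "1 12 68 8 0 0 0" --pt "1 18 102 12 0 0 0" --pt "1 24 136 16 0 0 0" --pt "1 30 172 20 0 0 0"

```text
clock: 8.43
position: [499.9, 65.4, 270.5]
ee_rot: [-0.052, 0.999, -0.001, -0.002]
contact_force: [1.6, -0.6, -0.4]
gripper_width: 85.4
```

>>> move_arm --pt "1 6 34 0 0 0 0" --pt "1 10 68 0 0 0 0" --pt "1 14 102 0 0 0 0" --pt "1 18 136 0 0 0 0" --pt "1 22 167 0 0 0 0"

```text
clock: 8.85
position: [522.0, 232.6, 269.9]
ee_rot: [-0.053, 0.999, -0.001, -0.002]
contact_force: [0.3, -1.0, 0.6]
gripper_width: 85.2
```

```bash
python3 - <<'E'
from h import *
s=readout.read_state();q=s['ee_rot'];print(s['clock'],s['position'],2*np.arctan2(q[1],q[0]),s['joints'])
p=optics.get_image('wrist');cv2.imwrite('pics/w4.png',p['frame'])
for k,z in dict(caddy_handle=176,caddy_mid=116).items():
    for r in nets.tip_of(k,p)[:1]: print(k,round(r['conf'],2),np.round(r['uv'],1),np.round(onz(p,r['uv'],z),1))
E
```

```text
8.85 [522.02039864 232.61320059 269.91394867] 3.2468819640615063 [ 7.02295020e-01  2.70892846e-01 -6.04160889e-02 -5.59657455e-04
 -1.24366320e+00 -2.16762110e+00]
caddy_handle 0.78 [316.2 238.3] [518.1 230.1 176. ]
caddy_mid 0.74 [319.2 217.9] [519.7 232.3 116. ]
```

View pics/w4.png

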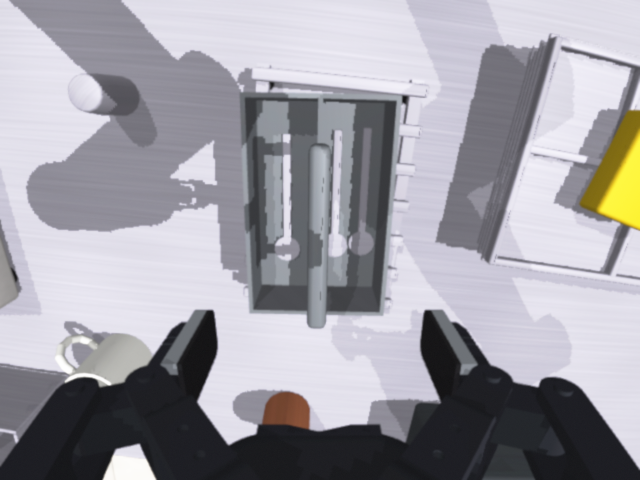

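```bash
python3 - <<'E'
from h import *
p=optics.get_image('wrist')
a=onz(p,(319,146),187);b=onz(p,(317,326),187);print(a,b,(a+b)/2,np.linalg.norm(a-b),np.arctan2(*(b-a)[1::-1]))
c=[onz(p,u,105) for u in((245,96),(397,100),(384,312),(251,311))];print(np.round(c),np.mean(c,0))
print(readout.read_state()['position'])
E
```

```text
[455.35813172 225.06983202 187.        ] [580.1721274  237.18315477 187.        ] [517.76512956 231.12649339 187.        ] 125.40042306833053 0.09674800331062974
[[428. 162. 105.]
 [418. 284. 105.]
 [609. 305. 105.]
 [622. 177. 105.]] [519.26682402 232.01157665 105.        ]
[522.05948539 231.29872578 269.85765612]
```

>>> move_arm --pt "1 -3 0 -30 0 0 -0.005" --pt "1 -3 0 -60 0 0 -0.005" --pt "1 -3 0 -90 0 0 -0.005" --pt "1 -3 0 -108 0 0 -0.005" --pt "1 -3 0 -115 0 0 -0.005"

```text
clock: 9.47
position: [517.6, 228.2, 153.3]
ee_rot: [-0.049, 0.999, -0.002, -0.004]
contact_force: [0.6, -0.1, 0.0]
gripper_width: 85.4
```

>>> move_arm --pt "0 0 0 0 0 0 0" --pt "-0.5 0 0 0 0 0 0" --pt "-1 0 0 0 0 0 0" --pt "-1 0 0 0 0 0 0" --pt "-1 0 0 0 0 0 0"

```text
clock: 9.88
position: [520.4, 231.3, 158.7]
ee_rot: [-0.05, 0.999, 0.001, 0.001]
contact_force: [-0.1, -0.2, 0.6]
gripper_width: 25.7
```

>>> move_arm --pt "-1 0 0 0 0 0 0" --pt "-1 0 0 0 0 0 0" --pt "-1 0 0 0 0 0 0" --pt "-1 0 0 0 0 0 0"

```text
clock: 10.22
position: [520.3, 231.5, 158.4]
ee_rot: [-0.05, 0.999, 0.0, 0.001]
contact_force: [-1.9, 1.4, 6.0]
gripper_width: 12.8
```

```bash
python3 - <<'E'
from h import *
s=readout.read_state();print(s['position'],s['gripper_width'],s['wrist_torque'])
p=optics.get_image('wrist');cv2.imwrite('pics/w5.png',p['frame'])
E
```

```text
[520.28873871 231.4779388  158.35972759] 12.795709615271331 [ 0.27584232  0.48019515 -0.01804233]
```

View pics/w5.png

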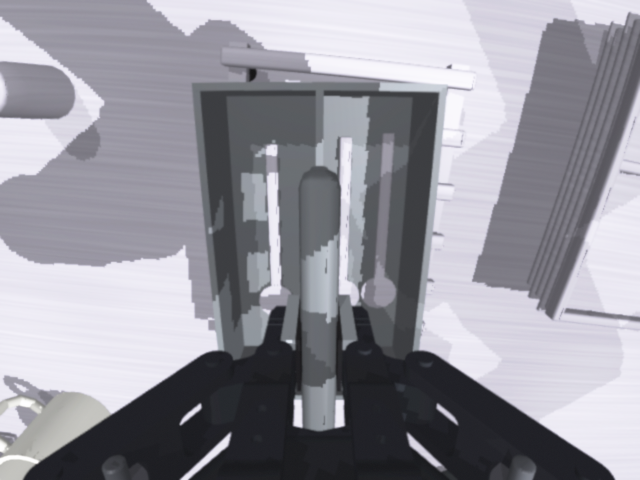

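The bar (column 320, rows 170–430) sits centred between the closed fingers, with three spoons visible in the caddy. Lifting gently straight up.

>>> move_arm --pt "-1 0 0 4 0 0 0" --pt "-1 0 0 12 0 0 0" --pt "-1 0 0 24 0 0 0" --pt "-1 0 0 38 0 0 0" --pt "-1 0 0 52 0 0 0"

```text
clock: 10.68
position: [518.7, 230.2, 208.3]
ee_rot: [-0.05, 0.999, -0.001, -0.002]
contact_force: [-0.0, 0.6, -5.3]
gripper_width: 13.2
```

>>> move_arm --pt "-1 0 0 16 0 0 0" --pt "-1 0 0 32 0 0 0" --pt "-1 0 0 48 0 0 0" --pt "-1 0 0 58 0 0 0" --pt "-1 0 0 62 0 0 0"

```text
clock: 11.1
position: [520.0, 231.0, 272.3]
ee_rot: [-0.05, 0.999, 0.0, 0.0]
contact_force: [0.4, 0.3, -5.1]
gripper_width: 12.8
```

>>> move_arm --pt "-1 0 0 0 0 0 0" --pt "-1 0 0 0 0 0 0" --pt "-1 0 0 0 0 0 0" --pt "-1 0 0 0 0 0 0"

```text
clock: 11.43
position: [519.3, 230.7, 270.0]
ee_rot: [-0.05, 0.999, -0.001, -0.001]
contact_force: [0.0, -1.2, -5.9]
gripper_width: 13.2
```

```bash
python3 - <<'E'
from h import *
s=readout.read_state();print(s['clock'],s['position'],s['gripper_width'],s['contact_force'],s['wrist_torque'])
p=optics.get_image('wrist');cv2.imwrite('pics/w6.png',p['frame'])
p=optics.get_image('side');cv2.imwrite('pics/s6.png',p['frame'])
E
```

```text
11.4333 [519.30812264 230.69637057 269.95598269] 13.24967650203777 [ 0.0060957  -1.23394814 -5.93176764] [ 0.02509227  0.02174407 -0.05236277]
```

View pics/w6.png

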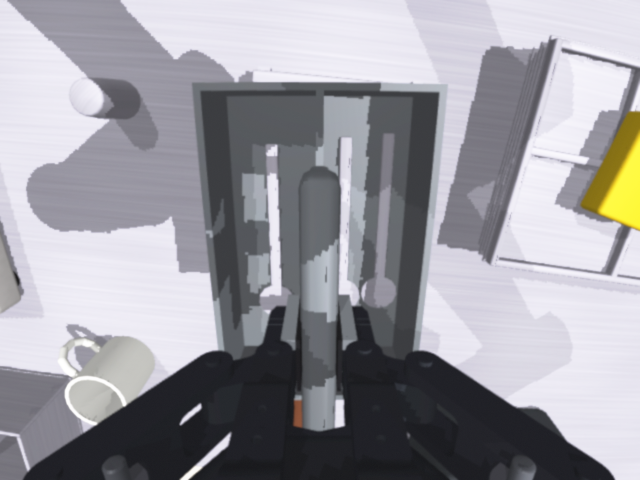

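View pics/s6.png

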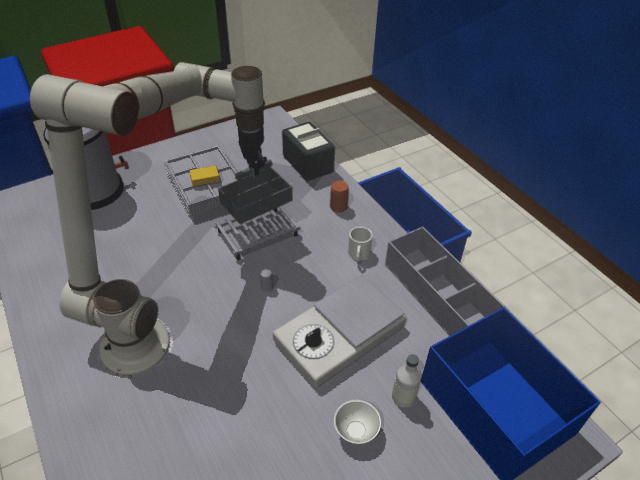

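>>> move_arm --pt "-1 1 -5 4 0 0 0" --pt "-1 3 -17 8 0 0 0" --pt "-1 7 -36 11 0 0 0" --pt "-1 12 -63 13 0 0 0" --pt "-1 17 -92 13 0 0 0"

```text
clock: 11.95
position: [537.3, 137.8, 285.5]
ee_rot: [-0.051, 0.999, 0.0, 0.001]
contact_force: [0.8, 0.5, -5.0]
gripper_width: 13.0
```

>>> move_arm --pt "-1 5.5 -29.5 0 0 0 0" --pt "-1 11 -59 0 0 0 0" --pt "-1 16.5 -88.5 0 0 0 0" --pt "-1 22 -118 0 0 0 0" --pt "-1 27.5 -147.5 0 0 0 0"

```text
clock: 12.37
position: [564.2, -11.0, 285.1]
ee_rot: [-0.05, 0.999, -0.0, 0.0]
contact_force: [1.2, -0.6, -5.5]
gripper_width: 13.1
```

>>> move_arm --pt "-1 5.5 -29.5 0 0 0 0" --pt "-1 11 -59 0 0 0 0" --pt "-1 16.5 -88.5 0 0 0 0" --pt "-1 22 -118 0 0 0 0" --pt "-1 27.5 -147.5 0 0 0 0"

```text
clock: 12.78
position: [591.4, -158.6, 285.0]
ee_rot: [-0.05, 0.999, -0.0, 0.0]
contact_force: [1.0, 0.5, -5.7]
gripper_width: 13.1
```

>>> move_arm --pt "-1 5 -30 0 0 0 0" --pt "-1 10 -56 0 0 0 0" --pt "-1 14 -76 0 0 0 0" --pt "-1 17 -91 0 0 0 0" --pt "-1 18 -99 0 0 0 0"

```text
clock: 13.2
position: [609.6, -257.6, 284.2]
ee_rot: [-0.049, 0.999, -0.0, -0.0]
contact_force: [-0.3, 0.8, -5.2]
gripper_width: 13.2
```

>>> move_arm --pt "-1 0 0 0 0 0 0" --pt "-1 0 0 0 0 0 0" --pt "-1 0 0 0 0 0 0" --pt "-1 0 0 0 0 0 0" --pt "-1 0 0 0 0 0 0"

```text
clock: 13.62
position: [609.9, -253.9, 284.7]
ee_rot: [-0.051, 0.999, 0.0, 0.0]
contact_force: [0.2, -0.6, -6.3]
gripper_width: 13.7
```

```bash
python3 - <<'E'
from h import *
s=readout.read_state();print(s['clock'],s['position'],s['gripper_width'],s['contact_force'],s['wrist_torque'],s['joint_vel'])
for n in('wrist','side','top'):
    p=optics.get_image(n);cv2.imwrite(f'pics/{n}7.png',p['frame'])
    for k,z in dict(caddy_handle=303,caddy_mid=243).items():
        for r in nets.tip_of(k,p)[:1]: print(n,k,round(r['conf'],2),np.round(r['uv'],1),np.round(onz(p,r['uv'],z),1))
E
```

```text
13.6167 [ 609.92436374 -253.87528485  284.68481228] 13.657800016973974 [ 0.21313947 -0.59048261 -6.34903985] [ 0.00612542  0.01950383 -0.03847012] [-4.40672032e-03  1.88178841e-03  2.58976258e-03 -4.96393043e-05
 -4.79875062e-04  2.13220929e-03]
wrist caddy_handle 0.61 [319.1 337.9] [ 610.6 -253.9  303. ]
side caddy_handle 0.6 [369.6 250.6] [ 626.9 -253.7  303. ]
side caddy_mid 0.83 [360.4 269.6] [ 601.8 -255.1  243. ]
top caddy_handle 0.67 [413.6 230.1] [ 610.6 -250.   303. ]
```

View pics/wrist7.png

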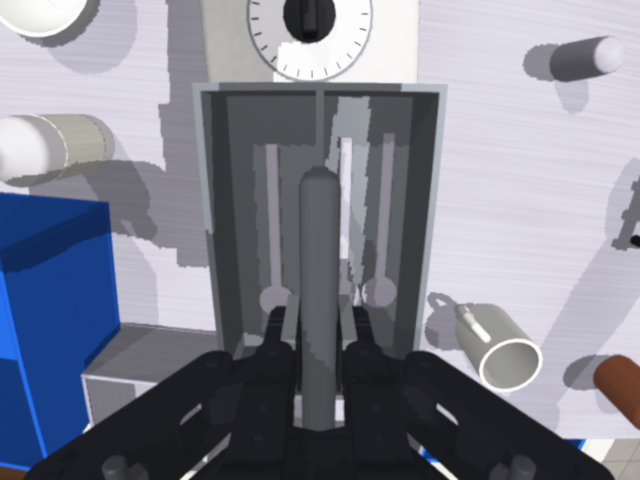

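View pics/side7.png

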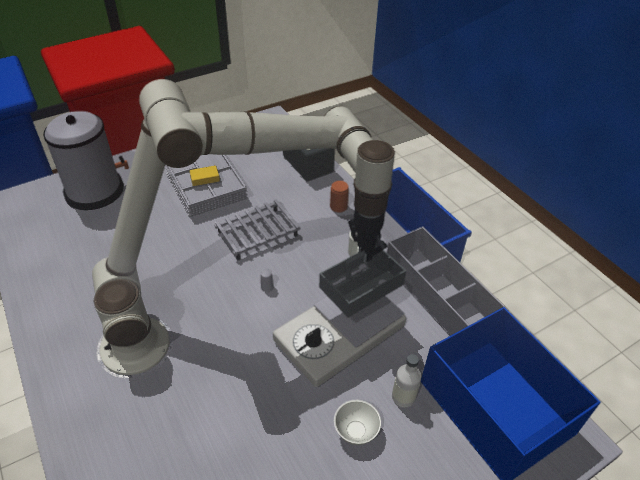

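View pics/top7.png

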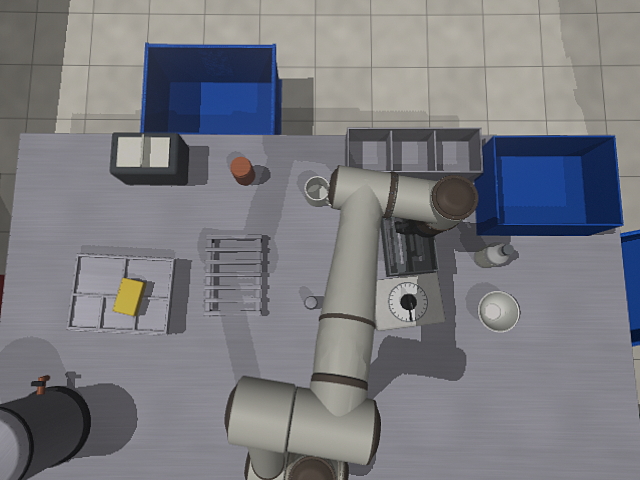

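The caddy is level over the pan with three spoons in it. The dial pointer at (410, 315) in the top view is still on the zero mark, and nothing else has moved. I'm handing the job in.

```bash
python3 - <<'E'
from bench import workorder
print(workorder.job_done())
E
```

```text
the job is handed in; nothing more can be done
None
```

I turned the dial about 1.19 rad clockwise onto the zero mark. I then lifted the caddy straight off the stand by its grip bar, and it is now held still over the pan.

**Dial:** after I let go, a wrist-camera picture showed the pointer in line with the broad mark (both at column 320). The last top and side pictures still show it there.

**Caddy:** it is about 610, -254 mm against my pan estimate of 610, -255. By the arm's height its underside is about 100 mm above the pan. It looks level, all three spoons are in it, and the gripper was steady on about 5–6 N of load when I handed in.

**Other things:** the last pictures show nothing else moved or touched.

**Checks that disagreed:** the networks' side-view points for the handle and caddy middle were up to 17 mm off in x from the other estimates. That is still well inside the 50 mm limit. In the last check the wrist and top views found only the handle, not the caddy middle. Handing in gives no verdict, so I can't confirm the result.

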